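Fit the right hand nut on the specimen clamp

ROBOT

A 6-joint arm with a two-finger parallel gripper is mounted at the origin on the work surface. World frame = base frame: x ahead of the robot, y to its left, z up, the work surface at z = 0. Lengths are in m, angles in rad, forces in N, time in s.
With the tool pointing down it reaches from about 0.425 to 0.925 m from the base axis. Payload 12.5 kg.
Tool frame: the origin (TCP) lies midway between the tips of the shut fingers; the grasp point (between the pads) lies 19 mm behind it (r.tcp_to_grasp is the z of the grasp point in the tool frame, in m); z points along the fingers, y is the direction in which the jaws open and shut (so a half turn about z gives the same grasp; the last joint's range is limited). The gripper opens to 85 mm and grips with 20 to 120 N. Pads are 22 mm wide; open, the fingers measure 114 mm over their backs; the gripper's body (76 mm by 85 mm) begins 54 mm behind the grasp point. The pads swing forward as they close: fully open they stand 13 mm farther back than shut.
Start: joints at [-1.307, 0.491, 1.559, -0, 1.092, -0.106], TCP at [0.226, -0.583, 0.231] pointing down, gripper open.
Joint ranges: [-3.1, 3.1], [-0.84, 2.19], [0.05, 2.79], [-1.13, 4.28], [0.06, 2.93], [-2.69, 2.69]. Speed limits (rad/s): [2.22, 2.22, 2.79, 3.14, 3.14, 3.14].

INTERFACE

Orientations are given as a 3x3 rotation matrix whose columns are the frame's x, y, z axes.
In Python, from station import state, viewer, order, r gives the robot as it stands.
- The arm moves only by the tool move_arm, never from a script. Its argument "deltas" is a list of rows, each an object of numbers: "tx", "ty", "tz": the shift along the tool's x, y, z in units of 40 mm (1.0 is 40 mm); "turn": the turn about the tool's z in units of 8 degrees (1.0 is 8 degrees). In form: [{"tx": .., "ty": .., "tz": .., "turn": ..}, ...]. A call has 1 to 8 rows; each row is the pose to reach, as a shift and turn from the pose commanded when the call began, along the tool's axes at that moment; what a row does not reach only later rows make up. A row lasts 1/8 s, in which the tool goes at most 62.5 mm and 10.7 degrees, less where a joint would pass 70% of its speed; a pose out of reach is approached as far as the arm can. A call with a gripper value outside its range is refused whole. "fingers" is the gripper's target within -1 to 1 (shut at 1, half-way at 0, fully open at -1), set as the call begins (left out, the last holds). The fingers move at their own pace and stop on an object; "squeeze" is the grip in N (left out, the last holds). Time passes only in rows, so rows that repeat a pose let the fingers close. It gives the time, the measured TCP pose, the force and the opening at its end, in the units of the state.
- state(): the state, without advancing time (a new reading comes with each control period).
- viewer.grab_frame(name): name is "scene" or "side" or "wrist"; returns a dict with "image" (384x512x3 uint8, red, green, blue), "fx", "fy", "cx", "cy" (pixels), "R" (3x3) and "t" (3): a world point X has camera coordinates R X + t. Camera axes: x right, y down, z forward; pixel columns grow to the right and rows downward; lengths in m; the calibration is good to about 2 mm. A picture is of the moment at which its call begins. There is no depth.
- order.close_job(): hands the job in, once; it reports no verdict.
The state is a dict: "t": time; "q": joint angles; "qd": joint speeds; "joint_torque": joint torques, N m; "eef_pos": TCP position; "tcp_rot": TCP orientation; "force": force on the tool from outside, world axes, zero at the start; "moment": the same for the moment, N m; "width": finger opening in m.
Only numpy, scipy, OpenCV 4.12 (cv2) and the standard library are available. Lean on these libraries where they do the work, as an engineer would, in place of code of your own. Each camera call takes 0.05 s, during which the arm holds its last target.

TASK

The specimen clamp on the microscope bench has lost its hand nut. Of the three black two-armed nuts, find the one that really threads onto the clamp's stud, lower it over the stud with its arms along the clamp's long side, and screw it a quarter turn, so that it lies flat down on the clamp with its arms square across it. The other two nuts must end on the bench.

Things in the scene. Friction and masses are not known exactly. Their poses are not given: they have to be found in the camera images.
- clamp: fixed grey block, 150 (x) x 100 mm, top at 18 mm; origin under its centre, on the stud's axis. Steel stud: tapered tip 60 mm above the bench, core 17 mm; thread segments on its y sides only, 33 mm across both, undersides 13 mm above the block. The right nut goes on with lugs along x (+-25 deg, 3.5 mm play), then turns 90 deg, either way, lugs under the segments; no stop.
- nut_a: Smallest black hand nut, flat on the bench: square hub 34 mm wide, 26 mm tall, an 18 mm wide arm on each x side, 64 mm over the arms, about 50 g. Through bore 24 mm; at its foot, on the arm sides, two lugs (10 wide, 8 tall) point inwards with 14 mm between tips. Origin: centre of the underside; x along the arms (a half turn is the same), z up. Grip across the hub's flat y sides.
- nut_b: Middle-sized black hand nut, flat on the bench: square hub 50 mm wide, 26 mm tall, an 18 mm wide arm on each x side, 84 mm over the arms, about 90 g. Through bore 40 mm; at its foot, on the arm sides, two lugs (10 wide, 8 tall) point inwards with 24 mm between tips. Origin: centre of the underside; x along the arms (a half turn is the same), z up. Grip across the hub's flat y sides.
- nut_c: Largest black hand nut, flat on the bench: square hub 66 mm wide, 26 mm tall, an 18 mm wide arm on each x side, 100 mm over the arms, about 130 g. Through bore 56 mm; at its foot, on the arm sides, two lugs (10 wide, 8 tall) point inwards with 39 mm between tips. Origin: centre of the underside; x along the arms (a half turn is the same), z up. Grip across the hub's flat y sides.

How it is judged:
At the end, for the whole second after the job is handed in: The middle nut lies flat (6 degrees) and at rest on the clamp's top (within 4 mm), around the stud (within 10 mm of its axis), its arms across the clamp's long side within 25 degrees; the smallest and largest nuts lie on the bench (undersides below 12 mm) (z of nut_b in the frame of clamp between 0.014 and 0.022 m and horizontal distance between nut_b and clamp below 0.01 m and angle between nut_b's own z axis and vertical below 0.1 rad and angle between the x axis of nut_b and the y axis of clamp, either way round below 0.44 rad and linear speed of nut_b below 0.02 m/s and height (world z) of each of nut_a, nut_c below 0.012 m); the robot touches nothing.
It also fails if it takes over 42 s, if anything falls off the work surface, if the arm or the gripper's body presses on something with over 40 N, if the wrist force passes 120 N, or if a joint passes its speed limit or range.

## Working session

There is one attempt and no reset: what is moved stays moved. The work goes in short steps, Python scripts to look and compute and a tool call to move; the robot and the scene stay as the last step left them, time stands still between calls to the robot, and variables do not carry over. Pictures are saved under pics/ and viewed, and the job is handed in when it is done.

Besides the shell and the picture viewer there is one more tool, called after "Call:" as name(argument=value, ...) on one line, values as JSON. move_arm: Moves the arm, as the interface text tells. Its arguments: {"type":"object","properties":{"deltas":{"type":"array"},"fingers":{"type":"number"},"squeeze":{"type":"number"}},"required":["deltas"]}

```bash
mkdir -p pics; ls; python3 - <<'E'
from station import state, viewer, order, r
import cv2, pickle
s=state(); print(s['t'],s['eef_pos'],s['tcp_rot'],s['width'],s['force'], r.tcp_to_grasp)
F={}
for n in ("scene","side","wrist"):
    f=viewer.grab_frame(n); F[n]=f
    cv2.imwrite(f"pics/{n}0.png",f["image"][:,:,::-1])
pickle.dump(F,open("F0.pkl","wb"))
E
```

```text
pics
0.0 [ 0.22587035 -0.58252372  0.23071147] [[ 9.32398933e-01  3.61430709e-01 -2.67641973e-04]
 [ 3.61430782e-01 -9.32398328e-01  1.07158909e-03]
 [ 1.37756278e-04 -1.09588258e-03 -9.99999390e-01]] 0.08541782629792069 [0.87533876 0.06380855 0.26685714] -0.0187
```

View pics/scene0.png

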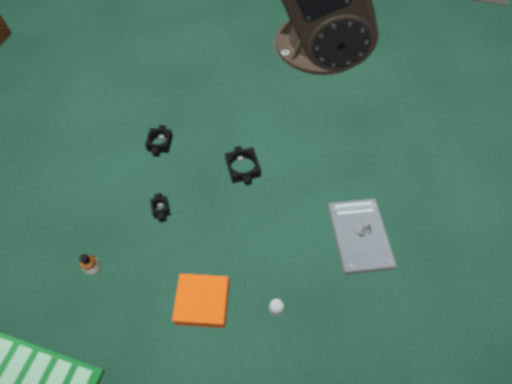

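View pics/side0.png

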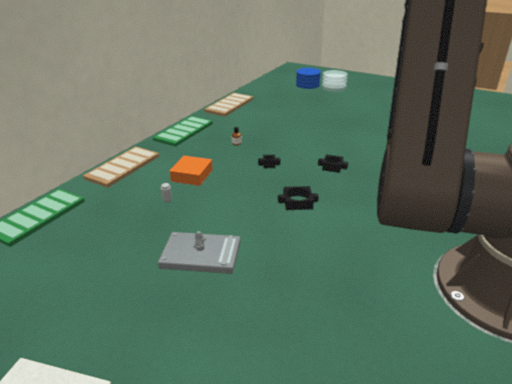

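View pics/wrist0.png

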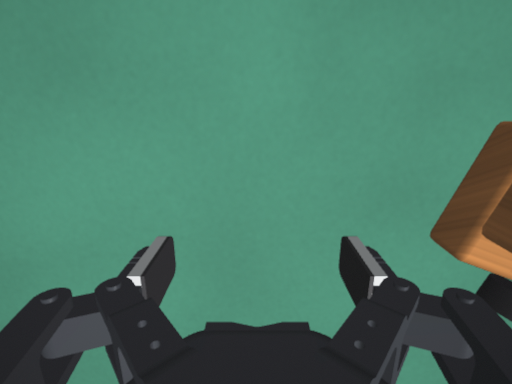

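The scene view shows the nuts: the largest at (243,165), the middle one at (159,140) and the smallest at (160,207). The clamp is at (362,235), with its stud near (363,229).

```bash
cat > h.py <<'E'
import numpy as np, cv2
def ray(f,u,v,z):
    d=np.array([(u-f['cx'])/f['fx'],(v-f['cy'])/f['fy'],1.]); R=np.array(f['R']);t=np.array(f['t'])
    c=-R.T@t; w=R.T@d; return c+w*((z-c[2])/w[2])
def proj(f,X):
    p=np.array(f['R'])@np.asarray(X,float)+np.array(f['t']); return np.array([f['fx']*p[0]/p[2]+f['cx'],f['fy']*p[1]/p[2]+f['cy']])
def blobs(m,f,z,amin,amax):
    cs,_=cv2.findContours(m.astype(np.uint8),cv2.RETR_EXTERNAL,cv2.CHAIN_APPROX_NONE)
    for c in cs:
        a=cv2.contourArea(c)
        if not amin<a<amax: continue
        P=np.array([ray(f,p[0][0],p[0][1],z)[:2] for p in c],np.float32)*1000
        M=cv2.moments(c); uc=(M['m10']/M['m00'],M['m01']/M['m00'])
        d=P-P.mean(0); 
        M2=cv2.moments(P.reshape(-1,1,2)); ang=.5*np.arctan2(2*M2['mu11'],M2['mu20']-M2['mu02'])
        rc=cv2.minAreaRect(P)
        print(a,np.round(uc,1),'cen',np.round(ray(f,*uc,z),4),'ang',round(np.degrees(ang),1),'rect',np.round(rc[0],1),np.round(rc[1],1),round(rc[2],1))
E
python3 - <<'E'
import pickle,numpy as np,cv2
from h import *
F=pickle.load(open("F0.pkl","rb"))
for n in("scene","side"):
    f=F[n];im=f['image'];print(n,'cam',-np.array(f['R']).T@f['t'],f['fx'])
    g=im.max(2)
    print('black');
    m=g<45
    if n=='scene': m[:110]=0
    else: m[:,375:]=0
    blobs(m,f,0.013,60,3000)
    hsv=cv2.cvtColor(im,cv2.COLOR_RGB2HSV)
    m=(hsv[...,1]<60)&(g>70)
    if n=='side': m[:200]=0; m[300:]=0; m[:,:140]=0
    else: m[:190]=0;m[:,:310]=0
    print('grey');blobs(m,f,0.018,500,20000)
s=F['scene']['image'][185:285,315:405];cv2.imwrite('pics/cl0.png',cv2.resize(s,None,fx=6,fy=6,interpolation=cv2.INTER_CUBIC)[:,:,::-1])
s=F['side']['image'][215:285,150:250];cv2.imwrite('pics/cl1.png',cv2.resize(s,None,fx=7,fy=7,interpolation=cv2.INTER_CUBIC)[:,:,::-1])
E
```

```text
scene cam [0.91767625 0.08196466 0.70593599] 379.5329555093447
black
63.0 [162.1 214. ] cen [ 0.6305 -0.1984  0.013 ] ang -74.4 rect [ 632.5 -198.7] [25.1 29.2] 33.3
153.5 [246.  176.5] cen [ 0.4928 -0.0614  0.013 ] ang -57.5 rect [495.6 -59.2] [28.4 60.8] 29.9
114.5 [241.3 155.4] cen [ 0.4421 -0.0884  0.013 ] ang -65.3 rect [444.1 -87.7] [34.7 60.1] 19.7
227.5 [158.6 141.7] cen [ 0.4606 -0.2825  0.013 ] ang 31.1 rect [ 461. -283.] [75.5 51.7] 12.0
grey
3698.5 [360.7 236.1] cen [0.5631 0.1974 0.018 ] ang 22.8 rect [558.2 195.4] [154.7 104.9] 23.2
side cam [0.11297828 0.72278638 0.57901671] 425.61318430143615
black
589.5 [297.8 198.1] cen [ 0.4648 -0.0778  0.013 ] ang -66.2 rect [466.1 -80.9] [95.5 96.7] 34.3
263.5 [332.4 163.4] cen [ 0.4564 -0.2852  0.013 ] ang -67.8 rect [ 456.9 -286.1] [74.9 87.9] 28.8
150.0 [268.9 161.5] cen [ 0.6167 -0.2098  0.013 ] ang -63.4 rect [ 616.9 -210.7] [56.6 65.7] 28.9
grey
857.0 [448.2 273.5] cen [0.1023 0.0284 0.018 ] ang -82.9 rect [102.6  15.2] [ 60.6 168.5] 12.1
2713.5 [199.9 252.2] cen [0.5489 0.2071 0.018 ] ang 21.1 rect [552.5 200.7] [153.7 123. ] 23.2
```

View pics/cl0.png

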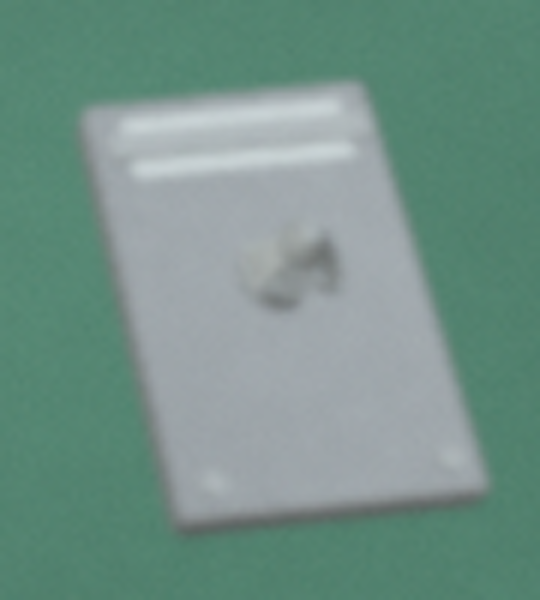

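View pics/cl1.png

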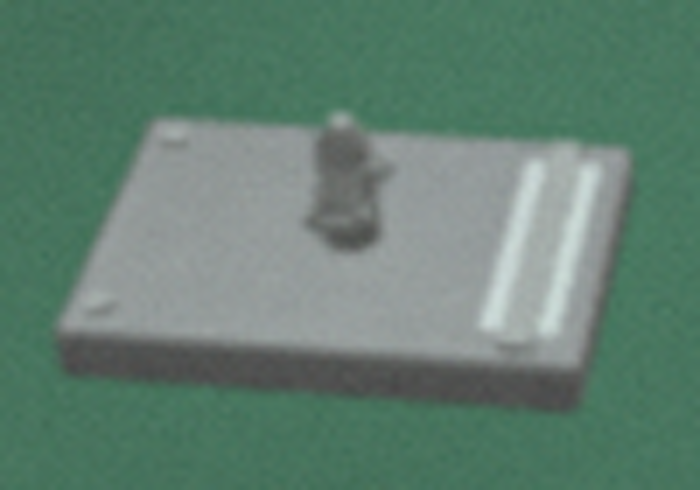

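```bash
python3 - <<'E'
import pickle,numpy as np
from h import *
from station import state
F=pickle.load(open("F0.pkl","rb")); f=F['wrist'];s=state()
R=np.array(f['R']);T=np.array(s['tcp_rot']);c=-R.T@f['t']
print('cam in tool',T.T@(c-s['eef_pos']),'\naxes in tool\n',(T.T@R.T).round(3),f['fx'],f['cx'],f['cy'])
for uv in((256,192),(256,100),(256,260)): print(uv, T.T@(ray(f,*uv,0.026)-s['eef_pos']))
# stud tip two-view
def rays(f,u,v):
    a=ray(f,u,v,0);b=ray(f,u,v,.1);return a,(b-a)/np.linalg.norm(b-a)
a1,d1=rays(F['side'],150+340/7,215+117/7);a2,d2=rays(F['scene'],315+295/6,185+238/6)
A=sum((np.eye(3)-np.outer(d,d)) for d in(d1,d2));b=sum((np.eye(3)-np.outer(d,d))@a for a,d in((a1,d1),(a2,d2)))
print(np.linalg.solve(A,b), ray(F['side'],150+340/7,215+117/7,.06))
E
```

```text
cam in tool [ 0.07354744 -0.0001654  -0.14321756] 
axes in tool
 [[ 0.001 -0.957 -0.289]
 [ 1.     0.001 -0.   ]
 [ 0.    -0.289  0.957]] 280.6807935536921 256.8515048915553 187.97674909579007
(256, 192) [-0.0368629  -0.00137239  0.20485091]
(256, 100) [ 0.07734374 -0.00133909  0.20486169]
(256, 260) [-0.1369953  -0.00140158  0.20484146]
[0.55814006 0.19351412 0.05749684] [0.55602087 0.19609292 0.06      ]
```

Call:
move_arm(deltas=[{"tx": 0.7,"ty": -0.4,"turn": 0.4},{"tx": 2,"ty": -1.2,"turn": 0.9},{"tx": 3.3,"ty": -2,"turn": 1.5},{"tx": 4.6,"ty": -2.8,"turn": 2.1},{"tx": 5.9,"ty": -3.6,"turn": 2.7},{"tx": 7.2,"ty": -4.4,"turn": 3.2},{"tx": 8.1,"ty": -4.9,"tz": 0.5,"turn": 3.4},{"tx": 8.1,"ty": -4.9,"tz": 0.5,"turn": 3.4}], fingers=-1, squeeze=50)

```text
invalid input
```

```bash
python3 - <<'E'
from station import state, viewer
import cv2, pickle,numpy as np
f=viewer.grab_frame("wrist");s=state()
print(s['t'],s['eef_pos'],s['tcp_rot'],np.abs(s['qd']).max())
cv2.imwrite("pics/w1.png",f["image"][:,:,::-1]);pickle.dump((f,s),open("w1.pkl","wb"))
E
```

```text
0.2 [ 0.22586653 -0.58264527  0.23095275] [[ 9.32401151e-01  3.61425043e-01 -1.80449474e-04]
 [ 3.61425086e-01 -9.32400969e-01  5.82770808e-04]
 [ 4.23766999e-05 -6.08595138e-04 -9.99999814e-01]] 0.003071889200817245
```

View pics/w1.png

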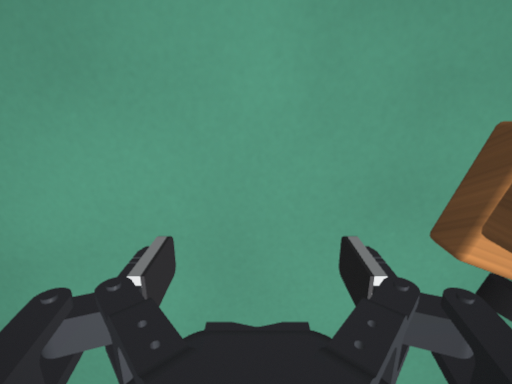

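Call:
move_arm(deltas=[{"tx": 0.7,"ty": -0.4,"tz": 0,"turn": 0.4},{"tx": 2,"ty": -1.2,"tz": 0,"turn": 0.9},{"tx": 3.3,"ty": -2,"tz": 0,"turn": 1.5},{"tx": 4.6,"ty": -2.8,"tz": 0,"turn": 2.1},{"tx": 5.9,"ty": -3.6,"tz": 0,"turn": 2.7},{"tx": 7.2,"ty": -4.4,"tz": 0,"turn": 3.2},{"tx": 8.1,"ty": -4.9,"tz": 0.5,"turn": 3.4},{"tx": 8.1,"ty": -4.9,"tz": 0.5,"turn": 3.4}], fingers=-1, squeeze=50)

```text
t: 1.2
eef_pos: [0.458, -0.2806, 0.2102]
tcp_rot: [[0.995, -0.101, -0.002], [-0.101, -0.995, 0.001], [-0.002, -0.001, -1.0]]
force: [-1.3, -1.0, 0.3]
width: 0.0853
```

```bash
cat > look.py <<'E'
from station import state, viewer
import cv2, pickle,numpy as np,sys
def look(name,tag):
    f=viewer.grab_frame(name);s=state()
    print(s['t'],s['eef_pos'].round(4),'yaw',round(np.degrees(np.arctan2(s['tcp_rot'][1][0],s['tcp_rot'][0][0])),2),'w',round(s['width'],4),'F',np.round(s['force'],1),'qd',round(np.abs(s['qd']).max(),3))
    cv2.imwrite(f"pics/{tag}.png",f["image"][:,:,::-1]);pickle.dump((f,s),open(tag+".pkl","wb"));return f,s
E
python3 - <<'E'
from look import *; from h import *
f,s=look("wrist","w2")
im=f['image'];m=(im.max(2)<60);m[215:]=0
for z in(.026,0): blobs(m,f,z,300,90000)
E
```

```text
1.25 [ 0.4575 -0.282   0.2109] yaw -5.86 w 0.0853 F [ 0.1 -0.8 -0.2] qd 0.043
3674.5 [ 93.2 175.6] cen [ 0.4678 -0.0831  0.026 ] ang 43.9 rect [465.9 -83.2] [95.5 76.9] 32.6
1743.5 [258.6 167.9] cen [ 0.4572 -0.2822  0.026 ] ang 11.7 rect [ 457.  -282.5] [80.6 47.8] 11.6
359.5 [188.8  46.6] cen [ 0.5952 -0.2217  0.026 ] ang -61.7 rect [ 593.3 -222.3] [19.1 32.3] 32.2
3674.5 [ 93.2 175.6] cen [ 0.4627 -0.0668  0.    ] ang 43.9 rect [460.7 -66.9] [103.  83.] 32.6
1743.5 [258.6 167.9] cen [ 0.4514 -0.2817  0.    ] ang 11.7 rect [ 451.1 -282.1] [87.  51.6] 11.6
359.5 [188.8  46.6] cen [ 0.6003 -0.2164  0.    ] ang -61.7 rect [ 598.3 -217. ] [20.6 34.9] 32.2
```

View pics/w2.png

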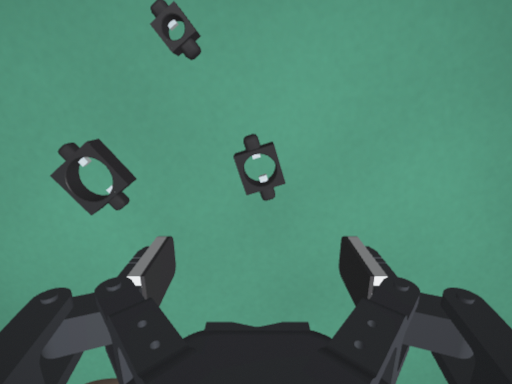

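The wrist view shows nut_b at about (259,168), the largest nut at (93,176) and the smallest at (176,29). Nut_b's arm yaw is about 11.6°. Next I go down to grasp it.

Call:
move_arm(deltas=[{"tx": 0,"ty": 0,"tz": 0.8,"turn": -0.8},{"tx": -0.05,"ty": 0,"tz": 2.1,"turn": -1.7},{"tx": -0.05,"ty": 0,"tz": 3.4,"turn": -2.2},{"tx": -0.05,"ty": 0,"tz": 4.5,"turn": -2.2},{"tx": -0.05,"ty": 0,"tz": 5.0,"turn": -2.2},{"tx": -0.05,"ty": 0,"tz": 5.18,"turn": -2.2},{"tx": -0.05,"ty": 0,"tz": 5.18,"turn": -2.2}])

```text
t: 2.12
eef_pos: [0.4551, -0.2835, 0.0045]
tcp_rot: [[0.98, 0.2, 0.0], [0.2, -0.98, -0.0], [0.0, 0.0, -1.0]]
force: [0.3, 0.4, 0.5]
width: 0.0854
```

Call:
move_arm(deltas=[{"tx": 0,"ty": 0,"tz": 0,"turn": 0},{"tx": 0,"ty": 0,"tz": 0,"turn": 0},{"tx": 0,"ty": 0,"tz": 0,"turn": 0},{"tx": 0,"ty": 0,"tz": 0,"turn": 0},{"tx": 0,"ty": 0,"tz": 0,"turn": 0},{"tx": 0,"ty": 0,"tz": 0,"turn": 0}], fingers=1, squeeze=50)

```text
t: 2.88
eef_pos: [0.4555, -0.283, 0.0052]
tcp_rot: [[0.98, 0.201, 0.001], [0.201, -0.98, -0.001], [0.001, 0.001, -1.0]]
force: [-1.8, 0.1, 8.3]
width: 0.0493
```

```bash
python3 - <<'E'
from look import *; from h import *
f,s=look("wrist","w3")
E
```

```text
2.925 [ 0.4555 -0.2829  0.0052] yaw 11.61 w 0.0491 F [-2.4 -0.1  7.8] qd 0.003
```

View pics/w3.png

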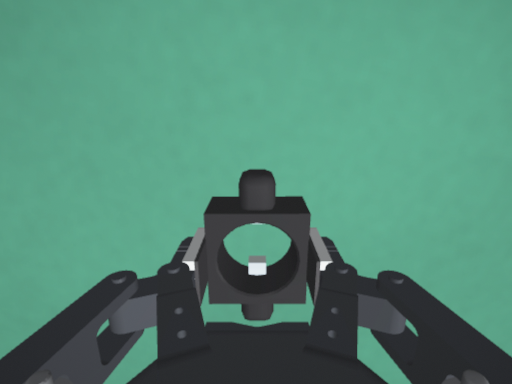

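```bash
python3 - <<'E'
import pickle,cv2,numpy as np
from h import *
f,s=pickle.load(open('w3.pkl','rb'))
im=f['image'][160:330,180:335].astype(float)
g=np.clip(255*(im/90)**.6,0,255).astype(np.uint8)
cv2.imwrite('pics/w3z.png',cv2.resize(g,None,fx=3.5,fy=3.5,interpolation=cv2.INTER_NEAREST)[:,:,::-1])
T=np.array(s['tcp_rot']);p=s['eef_pos']
for X in((.025,-.025),(.025,.025),(-.025,.025),(-.025,-.025),(.02,0),(-.02,0),(.012,0)):
    for z in(0,.026): 
        w=p+T@np.array([X[0],X[1],0]);w[2]=z
        print(X,z,proj(f,w).round(1))
E
```

```text
(0.025, -0.025) 0 [212.2 194.4]
(0.025, -0.025) 0.026 [203.8 211.6]
(0.025, 0.025) 0 [302.  194.4]
(0.025, 0.025) 0.026 [310.6 211.6]
(-0.025, 0.025) 0 [298.2 272.6]
(-0.025, 0.025) 0.026 [305.3 301.5]
(-0.025, -0.025) 0 [215.9 272.6]
(-0.025, -0.025) 0.026 [209.  301.5]
(0.02, 0) 0 [257.1 202.9]
(0.02, 0) 0.026 [257.2 221.5]
(-0.02, 0) 0 [257.1 265.4]
(-0.02, 0) 0.026 [257.1 293.3]
(0.012, 0) 0 [257.1 216.1]
(0.012, 0) 0.026 [257.2 236.8]
```

View pics/w3z.png

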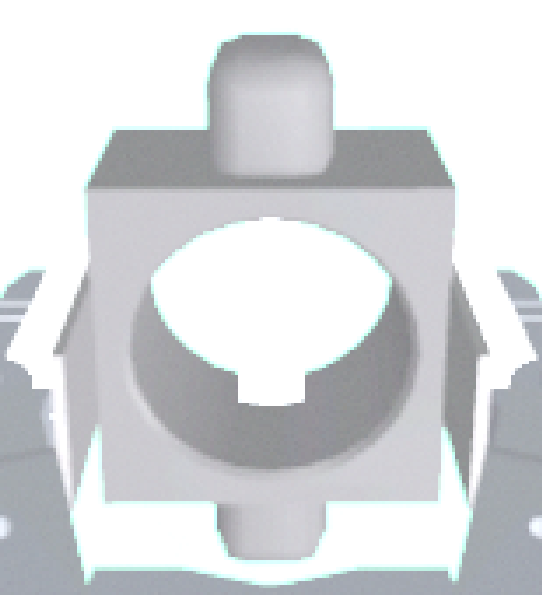

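The nut is gripped square: its top edges are at rows 213 and 303, so it sits about 1 mm towards tool −x. Next I lift it and carry it to a viewing spot in front of the clamp.

Call:
move_arm(deltas=[{"tx": 0,"ty": 0,"tz": -0.5,"turn": 0},{"tx": 0,"ty": 0,"tz": -1.5,"turn": 0},{"tx": 0.1,"ty": -0.6,"tz": -2.6,"turn": 0},{"tx": 0.4,"ty": -1.8,"tz": -3.2,"turn": -0.2},{"tx": 0.7,"ty": -3.0,"tz": -3.2,"turn": -0.4},{"tx": 1.0,"ty": -4.3,"tz": -3.2,"turn": -0.7},{"tx": 1.3,"ty": -5.6,"tz": -3.2,"turn": -0.9},{"tx": 1.6,"ty": -6.9,"tz": -3.2,"turn": -1.1}])

```text
t: 3.92
eef_pos: [0.4623, 0.0022, 0.1326]
tcp_rot: [[0.937, 0.349, 0.001], [0.349, -0.937, -0.0], [0.001, 0.001, -1.0]]
force: [0.4, -0.0, -0.1]
width: 0.0488
```

```bash
python3 - <<'E'
from station import state
import numpy as np
s=state();print(s['t'],s['eef_pos'],s['width'],np.degrees(np.arctan2(s['tcp_rot'][1][0],s['tcp_rot'][0][0])))
T=np.array(s['tcp_rot']);st=np.array([.558,.195,s['eef_pos'][2]])
a=np.radians(22.7);g=st-.1*np.array([np.cos(a),np.sin(a),0])
print(T.T@(g-s['eef_pos'])/.04)
E
```

```text
3.925 [0.46233613 0.00221165 0.13263327] 0.04882932091687991 20.436129907020714
[ 1.42588900e+00 -3.58255466e+00 -7.96878081e-04]
```

Call:
move_arm(deltas=[{"tx": 0.4,"ty": -1.1,"tz": 0,"turn": -0.1},{"tx": 0.9,"ty": -2.2,"tz": 0,"turn": -0.2},{"tx": 1.3,"ty": -3.1,"tz": 0,"turn": -0.3},{"tx": 1.4,"ty": -3.6,"tz": 0,"turn": -0.3},{"tx": 1.4,"ty": -3.6,"tz": 0,"turn": -0.3}])

```text
t: 4.55
eef_pos: [0.4644, 0.1561, 0.1324]
tcp_rot: [[0.921, 0.39, 0.001], [0.39, -0.921, 0.0], [0.001, 0.0, -1.0]]
force: [-0.1, 0.5, 0.1]
width: 0.0492
```

```bash
python3 - <<'E'
from look import *; from h import *
f,s=look("wrist","w4")
E
```

```text
4.6 [0.4646 0.1553 0.1324] yaw 22.88 w 0.0489 F [ 0.3 -0.1 -0.7] qd 0.027
```

View pics/w4.png

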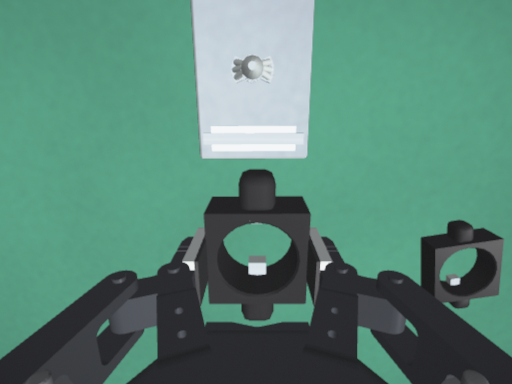

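```bash
python3 - <<'E'
import pickle,cv2,numpy as np
from h import *
f,s=pickle.load(open('w4.pkl','rb'))
im=f['image'];cr=im[0:165,185:325];cv2.imwrite('pics/w4z.png',cv2.resize(cr,None,fx=3.6,fy=3.6,interpolation=cv2.INTER_NEAREST)[:,:,::-1])
hsv=cv2.cvtColor(im,cv2.COLOR_RGB2HSV);m=((hsv[...,1]<75)&(im.max(2)>95));m[165:]=0
L=[];Rr=[];yl=[];
for r in range(5,150):
    c=np.where(m[r,150:380])[0]+150
    if len(c)>50: yl.append(r);L.append(c.min()-.5);Rr.append(c.max()+.5)
for nm,C in(('L',L),('R',Rr)):
    P=np.array([ray(f,u,v,.018)[:2] for u,v in zip(C,yl)],np.float32)
    vx,vy,x0,y0=cv2.fitLine(P,cv2.DIST_HUBER,0,.01,.01).ravel()
    if vx<0: vx,vy=-vx,-vy
    print(nm,np.degrees(np.arctan2(vy,vx)),x0,y0)
    if nm=='L': A=(np.array([x0,y0]),np.array([vx,vy]))
    else: B=(np.array([x0,y0]),np.array([vx,vy]))
a=np.arctan2(A[1][1]+B[1][1],A[1][0]+B[1][0]);n=np.array([-np.sin(a),np.cos(a)]);d=np.array([np.cos(a),np.sin(a)])
print('yaw',np.degrees(a),'width',n@A[0]-n@B[0])
mid=(n@A[0]+n@B[0])/2
# bottom edge: column 256
for c in (230,256,285):
    rows=np.where(m[:,c])[0]; e=ray(f,c,rows.max()+.5,.018)[:2]; print('near edge along', d@e, 'centre ->', (d*(d@e+.075)+n*mid))
print('tip',ray(f,252.5,66,.06),ray(f,252,67,.06))
E
```

```text
L 23.149506 0.5349097 0.2440327
R 23.173275 0.5688414 0.15030831
yaw 23.16139 width 0.09951635
near edge along 0.51301236816954 centre -> [0.5546945  0.19837645]
near edge along 0.5129280391148392 centre -> [0.55461696 0.19834329]
near edge along 0.5128339831051786 centre -> [0.55453049 0.19830629]
tip [0.5542859  0.19771438 0.06      ] [0.55354205 0.19778823 0.06      ]
```

View pics/w4z.png

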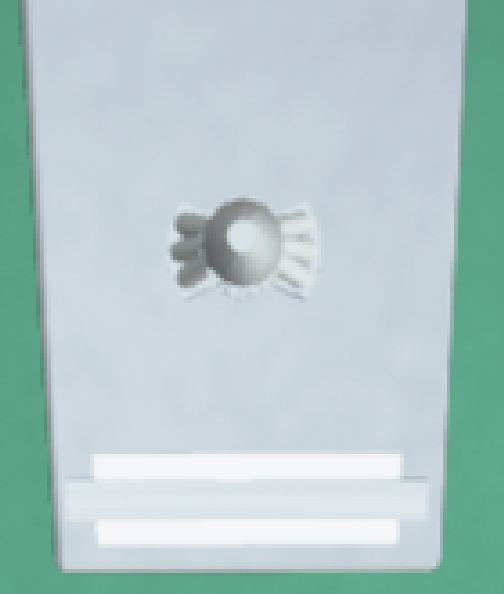

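The stud tip is at about (251.5,66), and the clamp's sides are straight with a yaw of 23.2°. The tip ray and the clamp outline agree within 1 mm.

```bash
python3 - <<'E'
from station import state
import numpy as np
s=state();T=np.array(s['tcp_rot']);p=s['eef_pos'];print(s['t'],p,s['q'],np.degrees(np.arctan2(T[1][0],T[0][0])))
g=np.array([.5552,.1985,p[2]]);print(T.T@(g-p)/.04)
E
```

```text
4.6 [0.4646109  0.15528738 0.13237458] [ 1.87726264e-01  4.40583575e-01  1.99146416e+00 -2.95633379e-04
  7.09097808e-01  1.35949171e+00] 22.87564181458645
[ 2.50656173e+00 -1.14976961e-01  9.62047199e-04]
```

Call:
move_arm(deltas=[{"tx": 0.6,"ty": -0.05,"tz": 0,"turn": 0},{"tx": 1.4,"ty": -0.1,"tz": 0,"turn": -0.03},{"tx": 2.2,"ty": -0.12,"tz": 0,"turn": -0.03},{"tx": 2.5,"ty": -0.12,"tz": 0.4,"turn": -0.03},{"tx": 2.51,"ty": -0.12,"tz": 1.0,"turn": -0.03},{"tx": 2.51,"ty": -0.12,"tz": 1.35,"turn": -0.03},{"tx": 2.51,"ty": -0.12,"tz": 1.35,"turn": -0.03},{"tx": 2.51,"ty": -0.12,"tz": 1.35,"turn": -0.03}])

```text
t: 5.6
eef_pos: [0.5556, 0.1982, 0.0786]
tcp_rot: [[0.92, 0.391, 0.001], [0.391, -0.92, 0.0], [0.001, 0.0, -1.0]]
force: [-0.4, 0.1, -0.5]
width: 0.0487
```

```bash
python3 - <<'E'
from look import *
f,s=look("wrist","w5")
c=f['image'][180:330,170:345];cv2.imwrite('pics/w5z.png',cv2.resize(np.clip(255*(c/120.)**.6,0,255).astype(np.uint8),None,fx=3.4,fy=3.4)[:,:,::-1])
f,s=look("side","s5");c=f['image'][180:280,140:260];cv2.imwrite('pics/s5z.png',cv2.resize(c,None,fx=5,fy=5)[:,:,::-1])
E
```

```text
5.65 [0.5557 0.1983 0.0788] yaw 23.02 w 0.0495 F [ 0.1 -1.1 -0.7] qd 0.004
5.7 [0.5557 0.1983 0.0788] yaw 23.03 w 0.0491 F [-0.4 -0.7 -0.6] qd 0.001
```

View pics/w5z.png

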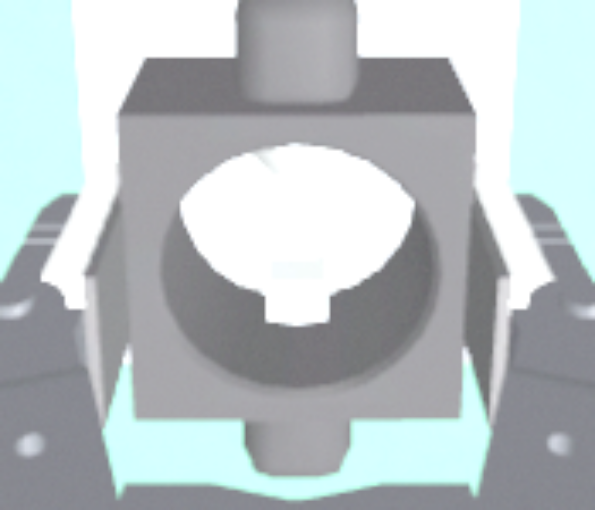

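View pics/s5z.png

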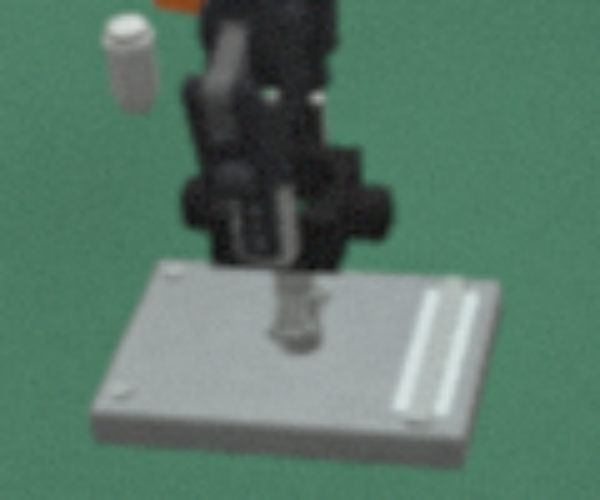

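```bash
python3 - <<'E'
import pickle,cv2,numpy as np
from h import *
f,s=pickle.load(open('w5.pkl','rb'));c=f['image'][215:285,215:300]
cv2.imwrite('pics/w5y.png',cv2.resize(c,None,fx=7,fy=7,interpolation=cv2.INTER_CUBIC)[:,:,::-1])
print(proj(f,[.5544,.1981,.06]))
E
```

```text
[256.4326162  227.36798862]
```

View pics/w5y.png

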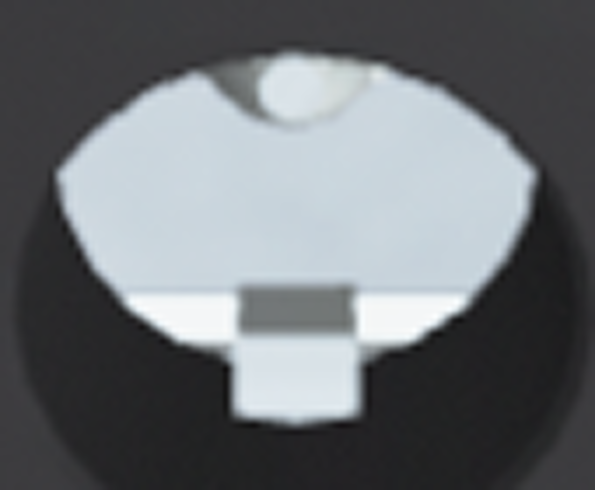

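The stud tip shows through the bore at (257.1,227.6), against a prediction of (256.4,227.4), so it is lined up. I lower the nut.

Call:
move_arm(deltas=[{"tx": 0,"ty": 0,"tz": 0.2,"turn": 0},{"tx": 0,"ty": 0,"tz": 0.5,"turn": 0},{"tx": 0,"ty": 0,"tz": 0.8,"turn": 0},{"tx": 0,"ty": 0,"tz": 1.1,"turn": 0},{"tx": 0,"ty": 0,"tz": 1.3,"turn": 0},{"tx": 0,"ty": 0,"tz": 1.37,"turn": 0},{"tx": 0,"ty": 0,"tz": 1.37,"turn": 0}])

```text
t: 6.58
eef_pos: [0.5555, 0.1983, 0.0234]
tcp_rot: [[0.92, 0.391, 0.0], [0.391, -0.92, -0.0], [0.0, 0.0, -1.0]]
force: [-0.1, 0.4, -0.4]
width: 0.0495
```

```bash
python3 - <<'E'
from look import *
f,s=look("wrist","w6")
c=f['image'][180:330,170:345];cv2.imwrite('pics/w6z.png',cv2.resize(c,None,fx=4,fy=4)[:,:,::-1])
print(s['moment'],s['q'])
E
```

```text
6.625 [0.5556 0.1984 0.0234] yaw 23.03 w 0.0494 F [ 0.3 -0.5 -1.3] qd 0.003
[-0.01582702  0.02414975  0.02739796] [ 2.31016902e-01  7.15610402e-01  1.81307781e+00 -1.45014187e-04
  6.12508217e-01  1.40002214e+00]
```

View pics/w6z.png

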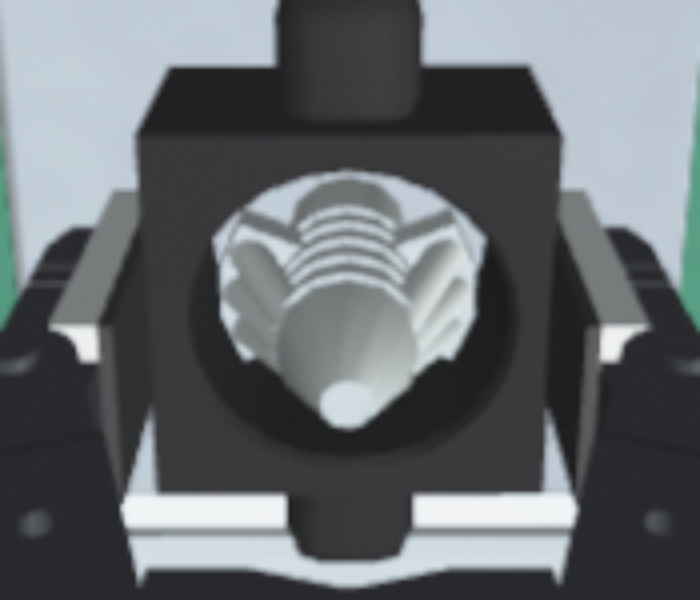

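The nut is down over the stud with no load. I turn it −90°, which stays within the last joint's range.

Call:
move_arm(deltas=[{"tx": 0,"ty": 0,"tz": 0,"turn": -0.4},{"tx": 0,"ty": 0,"tz": 0,"turn": -1.2},{"tx": 0,"ty": 0,"tz": 0,"turn": -2.0},{"tx": 0,"ty": -0.01,"tz": 0,"turn": -2.8},{"tx": -0.01,"ty": -0.01,"tz": 0,"turn": -3.7},{"tx": -0.01,"ty": -0.02,"tz": 0,"turn": -4.6},{"tx": -0.01,"ty": -0.02,"tz": 0,"turn": -5.5},{"tx": -0.01,"ty": -0.02,"tz": 0,"turn": -5.6}])

```text
t: 7.62
eef_pos: [0.5549, 0.1989, 0.0233]
tcp_rot: [[0.377, 0.926, 0.0], [0.926, -0.377, -0.0], [0.0, 0.0, -1.0]]
force: [-0.2, -0.9, -1.5]
width: 0.049
```

Call:
move_arm(deltas=[{"tx": 0,"ty": 0,"tz": 0,"turn": -0.5},{"tx": 0,"ty": 0,"tz": 0,"turn": -1.4},{"tx": -0.01,"ty": -0.01,"tz": 0,"turn": -2.3},{"tx": -0.01,"ty": -0.01,"tz": 0,"turn": -3.2},{"tx": -0.01,"ty": -0.01,"tz": 0,"turn": -4.1},{"tx": -0.01,"ty": -0.01,"tz": 0,"turn": -5.0},{"tx": -0.01,"ty": -0.01,"tz": 0,"turn": -5.65},{"tx": -0.01,"ty": -0.01,"tz": 0,"turn": -5.65}])

```text
t: 8.62
eef_pos: [0.5543, 0.1987, 0.0233]
tcp_rot: [[-0.389, 0.921, 0.0], [0.921, 0.389, -0.0], [-0.0, 0.0, -1.0]]
force: [-0.1, 0.3, 0.6]
width: 0.0487
```

```bash
python3 - <<'E'
from look import *
f,s=look("wrist","w7")
c=f['image'][180:330,170:345];cv2.imwrite('pics/w7z.png',cv2.resize(c,None,fx=4,fy=4)[:,:,::-1])
print(s['moment'],s['q'])
E
```

```text
8.675 [0.5543 0.1987 0.0233] yaw 112.82 w 0.049 F [ 0.   0.1 -1.6] qd 0.004
[-0.02588576  0.02636698 -0.01989944] [ 2.32071780e-01  7.14816615e-01  1.81574781e+00 -1.48962600e-04
  6.10875261e-01 -1.66110298e-01]
```

View pics/w7z.png

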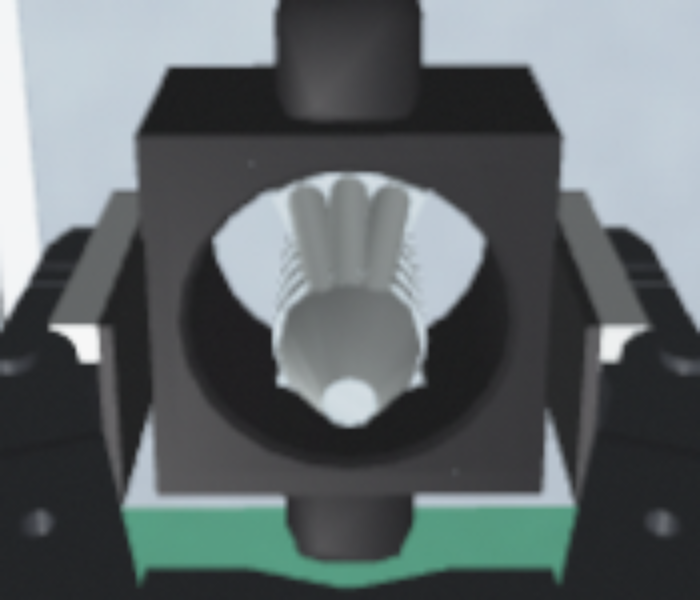

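The wrist view shows the nut turned square with the thread segment over the lug. I release it and retreat straight up.

Call:
move_arm(deltas=[{"tx": 0,"ty": 0,"tz": 0,"turn": 0},{"tx": 0,"ty": 0,"tz": 0,"turn": 0},{"tx": 0,"ty": 0,"tz": 0,"turn": 0},{"tx": 0,"ty": 0,"tz": 0,"turn": 0}], fingers=-1)

```text
t: 9.18
eef_pos: [0.5543, 0.1987, 0.0233]
tcp_rot: [[-0.391, 0.92, 0.0], [0.92, 0.391, -0.0], [-0.0, -0.0, -1.0]]
force: [0.6, 0.3, -0.4]
width: 0.0854
```

Call:
move_arm(deltas=[{"tx": 0,"ty": 0,"tz": -0.2,"turn": 0},{"tx": 0,"ty": 0,"tz": -0.7,"turn": 0},{"tx": 0,"ty": 0,"tz": -1.4,"turn": 0},{"tx": 0,"ty": 0,"tz": -2.2,"turn": 0},{"tx": 0,"ty": 0,"tz": -3.0,"turn": 0},{"tx": 0,"ty": 0,"tz": -3.6,"turn": 0},{"tx": 0,"ty": 0,"tz": -3.8,"turn": 0},{"tx": 0,"ty": 0,"tz": -3.8,"turn": 0}])

```text
t: 10.18
eef_pos: [0.5542, 0.1987, 0.1754]
tcp_rot: [[-0.391, 0.92, 0.0], [0.92, 0.391, 0.0], [-0.0, 0.0, -1.0]]
force: [-0.5, 0.5, -0.1]
width: 0.0854
```

```bash
python3 - <<'E'
from look import *; from h import *
f,s=look("wrist","w8")
m=f['image'].max(2)<60;m[230:]=0
for z in(.044,.018): blobs(m,f,z,600,90000)
f,s=look("side","s8");c=f['image'][190:290,130:260];cv2.imwrite('pics/s8z.png',cv2.resize(c,None,fx=5,fy=5)[:,:,::-1])
f,s=look("scene","c8")
E
```

```text
10.225 [0.554  0.1986 0.1747] yaw 113.02 w 0.0852 F [0.4 1.8 0.6] qd 0.013
2452.5 [258.3 173.4] cen [0.5532 0.205  0.044 ] ang -55.6 rect [553.5 201.1] [48.3 80.1] 23.1
2452.5 [258.3 173.4] cen [0.5558 0.1992 0.018 ] ang -55.6 rect [556.1 194.9] [52.9 87.7] 23.1
10.275 [0.5539 0.1986 0.1744] yaw 113.03 w 0.0855 F [ 0.1 -0.6  0.1] qd 0.006
10.325 [0.5539 0.1986 0.1742] yaw 113.03 w 0.0858 F [ 0.  -0.7  0.4] qd 0.004
```

View pics/w8.png

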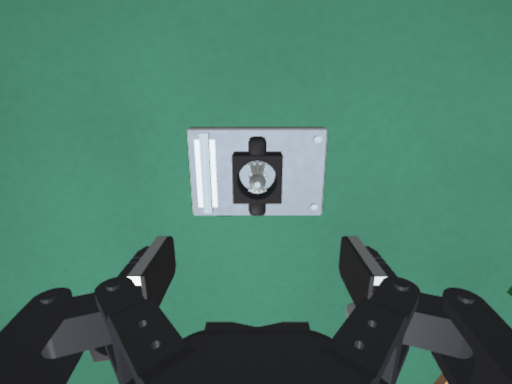

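View pics/s8z.png

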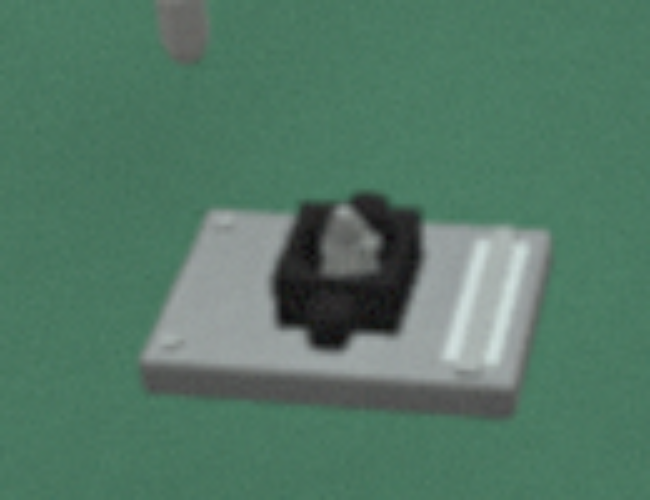

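View pics/c8.png

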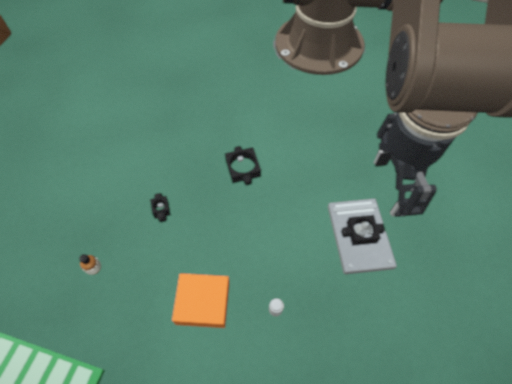

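All three views show the nut flat on the clamp around the stud with its arms square across (wrist (257,177), scene (362,230)). The other two nuts are still on the bench, and the gripper is clear.

```bash
python3 -c "
from station import order
print(order.close_job())"
```

```text
the job is handed in; nothing more can be done
None
```

The middle nut (nut_b) is on the clamp, and I handed the job in at about 10.3 s of the 42 s allowed. I gripped it across its hub, lowered it over the stud with its arms along the clamp's long side, and turned it −90°. I then let go and lifted the gripper about 150 mm clear.

**Last checks:**
- **Position:** the wrist, side and scene views show nut_b flat on the clamp around the stud. Its outline centre is within a few mm of the stud's axis, though that depends on the height assumed.
- **Angle:** the arms are at right angles to the clamp's long side, with outline yaw 23.1° + 90° against a clamp yaw of 23.2°.
- **Forces:** about 8 N while gripping, and no more than about 2 N in the readings while lowering, turning and letting go.
- **Other nuts:** the smallest and largest were never touched and lie on the bench.

My first move call was refused because rows must carry all four values; nothing moved. No check failed or disagreed. How flat the nut lies was judged by eye from the pictures, not measured.

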